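Swing the vegetable bin's lid shut with the hooked rod

TASK

Close the vegetable bin with the hooked rod from the chopping board: put the rod's prong well through the ring eye on the raised lid, swing the lid fully shut with the prong in the eye, without slamming it, and unhook. Then lay the rod back flat on the board, the same side up as it lay. Keep the arm and gripper themselves off the bin and its lid, and leave the mug and the tin as they are.

Things in the scene. Friction and masses are not known exactly. Their poses are not given: they have to be found in the camera images.
- veg_bin: Open-topped wooden vegetable bin with dark vent slots, fixed, 140 mm deep (its x), 200 mm wide (its y), rim 80 mm high; garlic and a lime inside are fixed. Origin: centre of its underside, on the worktop. +x points from its front to its hinge side, +y to its left seen from the front, z up. The lid is hinged along the top of the hinge side, parallel to the bin's y.
- lid (a joint): Lid hinge, rad: 0 = shut (flat on the rim), 1.57 = upright, grows as it opens; starts at 1.5 to 1.9, stop at 2.0. The hinge is stiff (0.35 N m friction): the lid stays wherever it is left and never falls shut; it takes up to about 4 N at the eye to move.
- lid_hinge (a point): On the hinge line at the middle of the lid's width, 86 mm above the worktop, 70 mm to the +x side of the bin's origin. Axes as lid_eye. The lid is a wooden panel 208 mm wide, 12 mm thick, reaching 145 mm from the hinge line, 0.3 kg.
- lid_eye (a point): Centre of the steel ring eye off the middle of the lid's free edge, 177 mm from the hinge line. Hole 38 mm across, wire 10 mm thick; the hole's axis is parallel to the hinge line (bin's y): a prong goes in sideways and the ring turns about it. Lid shut: 107 mm in front of (-x) the bin's origin, 86 mm above the worktop. Axes move with the lid: y along the hinge, x from the eye to the hinge.
- hook_rod: Hooked rod, 200 mm long, 0.1 to 0.17 kg. Wooden handle 22 wide, 24 high, from x = -85 to +25 mm; then a steel shaft 8 mm thick along +x to x = 110 mm, where a straight 8 mm prong bends off square to -y (right), ending in an 11 mm ball at y = -60 mm. Shaft and prong axes: 12 mm above the underside. Origin: on the handle's underside, below the grip point near the centre of mass; z up as it lies.
- hook_mid (a point): Middle of the prong, where the eye's wire should sit: at [110, -28, 12] mm in the rod's frame. Axes as the rod's.
- board: Wooden chopping board, fixed, 210 mm (its x) by 300 mm (its y), 19 mm thick. Origin: centre of its underside, on the worktop.
- coffee_mug: White mug with a small leaf pattern, 88 mm wide, 99 mm high, a bystander. Origin: centre of its underside.
- tomato_tin: Food tin, 75 mm wide, 110 mm high, a bystander. Origin: centre of its underside.

How it is judged:
By the outcome, as a careful person would: the job done as asked, in the order asked, and still so for the second after the job is handed in, with the robot touching nothing.
It also fails if it takes over 58 s, if anything falls off the work surface, if the arm or the gripper's body presses on something with over 40 N, if the wrist force passes 120 N, or if a joint passes its speed limit or range.

ROBOT

A 6-joint arm with a two-finger parallel gripper is mounted at the origin on a cart in front of the work surface, level with it; the furniture and walls round the work are solid. World frame = base frame: x ahead of the robot, y to its left, z up, the work surface at z = 0. Lengths are in m, angles in rad, forces in N, time in s.
With the tool pointing down it reaches from about 0.3 to 0.875 m from the base axis. Payload 6.4 kg.
Tool frame: the origin (TCP) lies between the finger pads; the fingertips stand 25 mm ahead of it and the grasp point (between the pads) lies 6 mm ahead of it; z points along the fingers, y is the line along which they close (so a half turn about z gives the same grasp; the last joint's range is limited). The gripper opens to 85 mm and grips with 20 to 120 N. Pads are 22 mm wide; open, the fingers measure 114 mm over their backs; the gripper's body (76 mm by 85 mm) begins 54 mm behind the grasp point. The pads swing forward as they close: fully open they stand 13 mm farther back than shut.
Start: joints at [0.984, 0.181, 1.607, -0, 1.354, -0.206], TCP at [0.214, 0.534, 0.256] pointing down, gripper open.
Joint ranges: [-2.99, 2.99], [-0.89, 2.07], [0.3, 2.58], [-1.14, 4.28], [0, 2.63], [-3.12, 3.12]. Speed limits (rad/s): [2.57, 2.57, 3.01, 3.14, 3.14, 3.14].

INTERFACE

Orientations are given as a unit quaternion [w, x, y, z].
In Python, from bench import ctrl gives the robot as it stands.
- The arm moves only by the tool servo_tool, never from a script. Its argument "series" is text: rows parted by semicolons, each of 7 numbers parted by spaces: the gripper command: -1 is fully open, 1 is shut, values between are in proportion, then the shift along the tool's x, y, z in m, then the turn, a rotation vector about the tool's x, y, z in degrees. A call has 1 to 12 rows; each row is the pose to reach, as a shift and turn from the pose commanded when the call began, along the tool's axes at that moment; what a row does not reach only later rows make up. A row lasts 1/12 s, in which the tool goes at most 41.7 mm and 7.16 degrees, less where a joint would pass 70% of its speed; a pose out of reach is approached as far as the arm can. A call with a gripper value outside its range is refused whole. The fingers move at their own pace and stop on an object; the grip force is fixed at half the most. Time passes only in rows, so rows that repeat a pose let the fingers close. It gives the time, the measured TCP pose, the force, the opening and the grip force at its end, in the units of the state.
- ctrl.get_obs(): the state, without advancing time (a new reading comes with each control period).
- ctrl.camera(name): name is "scene" or "top" or "wrist"; returns a dict with "img" (420x560x3 uint8, red, green, blue), "z_map" (420x560 float32, m along the optical axis (not along the pixel's ray), 0 where there is no reading), "fovy" (degrees; the focal length in pixels is half the picture's height over the tangent of half this angle, whatever the lens; pixels are square), "cx", "cy" (the principal point, pixels), "extrinsics" (4x4, takes a point from camera to world coordinates); the wrist camera has in their place "T_tool_cam" (4x4, takes a point from camera to tool coordinates, whose origin is the TCP and whose axes are the flange's). Camera axes: x right, y down, z forward; pixel columns grow to the right and rows downward; lengths in m; the calibration is good to about 2 mm. A picture is of the moment at which its call begins: read the wrist's pose just before it.
- ctrl.hand_in(): hands the job in; it is judged then, once.
The state is a dict: "time_s": time; "q": joint angles; "dq": joint speeds; "joint_efforts": joint torques, N m; "eef_pos": TCP position; "eef_rot": TCP orientation; "wrist_force": force on the tool from outside, world axes, zero at the start; "torque": the same for the moment, N m; "opening": opening from 0.0 (shut) to 1.0 (fully open); "grasp_force": force on a finger pad.
Only numpy, scipy, OpenCV 4.12 (cv2) and the standard library are available. Lean on these libraries where they do the work, as an engineer would, in place of code of your own. Each camera call takes 0.05 s, during which the arm holds its last target. There are 200 camera calls.

## Working session

There is one attempt and no reset: what is moved stays moved. The work goes in short steps, Python scripts to look and compute and a tool call to move; the robot and the scene stay as the last step left them, time stands still between calls to the robot, and variables do not carry over. Pictures are saved under pics/ and viewed, at most 13 in all, crops included, and the job is handed in when it is done.

Besides the shell and the picture viewer there is one more tool, called after "Call:" as a command line: name --argument value ..., lists and objects as JSON in quotes. servo_tool: Moves the arm, as the interface text tells. Its arguments: {"type":"object","properties":{"series":{"type":"string"}},"required":["series"]}

```bash
mkdir -p pics; cat > h.py <<'E'
import numpy as np, cv2
from bench import ctrl
from scipy.spatial.transform import Rotation as R
def T(o):
    M=np.eye(4); q=o["eef_rot"]; M[:3,:3]=R.from_quat([q[1],q[2],q[3],q[0]]).as_matrix(); M[:3,3]=o["eef_pos"]; return M
def cam(n):
    o=ctrl.get_obs(); c=ctrl.camera(n); c["E"]=c["extrinsics"] if n!="wrist" else T(o)@c["T_tool_cam"]
    h=c["img"].shape[0]; c["f"]=h/2/np.tan(np.radians(c["fovy"])/2); return c
def pts(c):
    z=c["z_map"]; v,u=np.mgrid[:z.shape[0],:z.shape[1]]
    P=np.stack([(u-c["cx"])/c["f"]*z,(v-c["cy"])/c["f"]*z,z],-1); return P@np.array(c["E"])[:3,:3].T+np.array(c["E"])[:3,3]
def ray(c,u,v,z):
    d=np.array(c["E"])[:3,:3]@np.array([(u-c["cx"])/c["f"],(v-c["cy"])/c["f"],1]); p=np.array(c["E"])[:3,3]; return p+d*(z-p[2])/d[2]
def save(c,n): cv2.imwrite("pics/"+n,c["img"][:,:,::-1])
E
python3 - <<'E'
from h import *
import pickle
D={}
for n in ("scene","top"):
    c=cam(n); save(c,n+"0.png"); D[n]=c; print(n,np.round(c["E"],3).tolist(),c["f"])
pickle.dump(D,open("d0.pkl","wb"))
print(ctrl.get_obs())
E
```

```text
scene [[0.895, -0.183, 0.407, -0.118], [-0.446, -0.357, 0.821, -1.288], [-0.005, -0.916, -0.401, 0.707], [0.0, 0.0, 0.0, 1.0]] 515.8252409260858
top [[-0.025, -0.986, 0.166, 0.284], [-1.0, 0.022, -0.02, -0.023], [0.016, -0.166, -0.986, 1.432], [0.0, 0.0, 0.0, 1.0]] 431.4629721459024
{'time_s': 0.1, 'q': array([ 9.83709589e-01,  1.81464492e-01,  1.60787879e+00,  2.83948550e-05,
        1.35382547e+00, -2.06328670e-01]), 'dq': array([-0.00047994, -0.00102643, -0.00142786, -0.00213989, -0.00212558,
       -0.00086626]), 'joint_efforts': array([ 5.05885346e-04, -4.45879412e+01, -3.52238846e+01, -2.18817195e-04,
        4.22693571e-03,  1.03059807e-05]), 'eef_pos': array([0.21342117, 0.53344181, 0.25548961]), 'eef_rot': array([-3.17273823e-04,  1.89234047e-01,  9.81931695e-01, -7.21488748e-04]), 'wrist_force': array([0.03370858, 0.03071256, 0.74565172]), 'torque': array([-0.0046064 ,  0.05281925, -0.00909422]), 'grasp_force': 0.0, 'opening': 1.0002452848288699}
```

View pics/scene0.png

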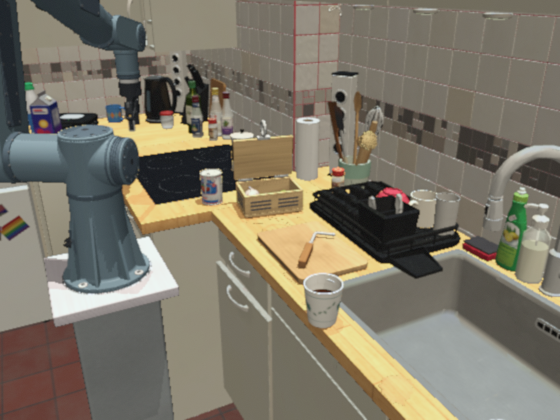

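View pics/top0.png

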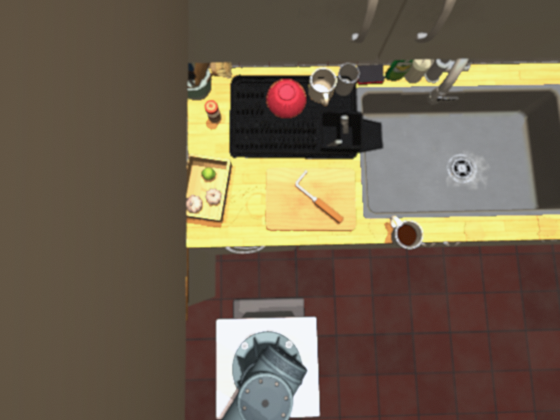

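The scene view shows the mug at (323,298), tin at (210,187), bin at (268,195) with the lid raised and its eye at about (263,128). The rod lies on the board at (305,255)–(335,235). In the top view the rod handle is at (328,207), the prong at (303,178) and the bin at (207,190); the lid is hidden by the cabinet. I'll measure these next.

```bash
python3 - <<'E'
from h import *
import pickle
D=pickle.load(open("d0.pkl","rb"))
s=D["scene"];t=D["top"];P=pts(s);Q=pts(t)
for u,v in [(235,142),(292,137),(263,150),(240,170),(290,165),(238,198),(270,215),(301,208),(300,183),(263,128),(263,133),(210,187),(323,298)]:
    print((u,v),P[v,u].round(3))
print("top")
for u,v in [(228,163),(221,221),(193,158),(191,215),(328,207),(318,198),(310,190),(300,182),(303,174),(340,219),(280,215),(265,168),(355,168),(354,230),(267,230)]:
    print((u,v),Q[v,u].round(3))
a=cv2.resize(s["img"][100:280,190:370],(800,800),interpolation=3)[:, :, ::-1]
b=cv2.resize(t["img"][150:245,185:365],(800,422),interpolation=3)[:,:,::-1]
cv2.imwrite("pics/c1.png",cv2.resize(a,(600,600)));cv2.imwrite("pics/c2.png",b)
E
```

```text
(235, 142) [0.487 0.262 0.223]
(292, 137) [0.685 0.233 0.222]
(263, 150) [0.581 0.247 0.186]
(240, 170) [0.503 0.268 0.12 ]
(290, 165) [0.678 0.233 0.122]
(238, 198) [0.48  0.239 0.032]
(270, 215) [ 0.55   0.131 -0.003]
(301, 208) [0.652 0.102 0.013]
(300, 183) [ 0.78   0.344 -0.001]
(263, 128) [0.817 0.759 0.114]
(263, 133) [0.574 0.228 0.251]
(210, 187) [0.402 0.297 0.066]
(323, 298) [ 0.38  -0.49   0.087]
top
(228, 163) [0.642 0.111 0.083]
(221, 221) [0.46  0.139 0.041]
(193, 158) [0.669 0.228 0.057]
(191, 215) [0.476 0.228 0.084]
(328, 207) [ 0.498 -0.21   0.043]
(318, 198) [ 0.528 -0.178  0.046]
(310, 190) [ 0.56  -0.155  0.022]
(300, 182) [ 0.589 -0.123  0.018]
(303, 174) [ 0.612 -0.132  0.037]
(340, 219) [ 0.458 -0.247  0.043]
(280, 215) [ 0.478 -0.053  0.022]
(265, 168) [ 0.643 -0.006  0.003]
(355, 168) [ 0.284 -0.023  1.432]
(354, 230) [ 0.426 -0.3   -0.006]
(267, 230) [ 0.432 -0.009  0.002]
```

View pics/c1.png

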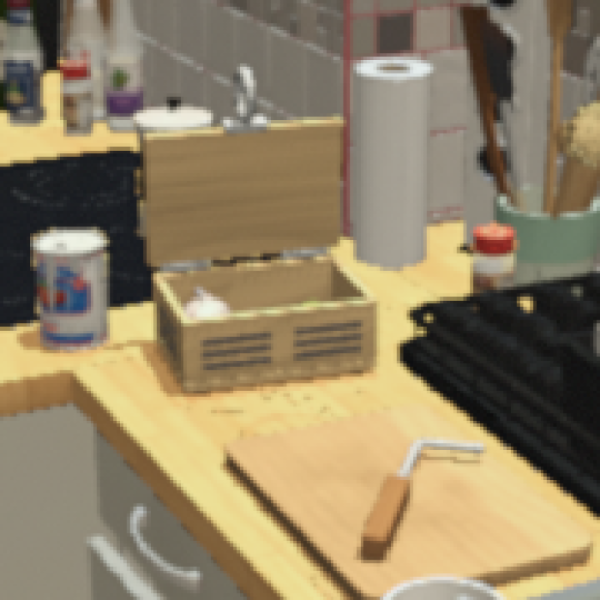

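View pics/c2.png

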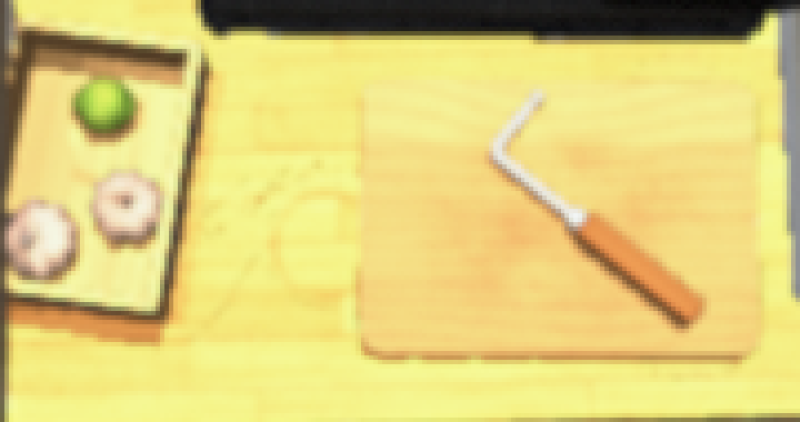

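The crops show the rod's corner at top-pixel (296.4,184.2), handle end at (340,220) and ball at (306,171.6). The eye is a vertical ring above the middle of the lid, at about (263,126) in the scene view. Next I'll work out the poses.

```bash
cat >> h.py <<'E'
def go(p,yaw=None,o=None):
    """shift/turn in tool axes to world TCP p with tool-y yaw (deg), pointing down"""
    o=o or ctrl.get_obs(); M=T(o)
    sh=M[:3,:3].T@(np.array(p)-M[:3,3]); rv=np.zeros(3)
    if yaw is not None:
        a=np.radians(yaw); y=np.array([np.cos(a),np.sin(a),0]); z=np.array([0,0,-1.]); W=np.stack([np.cross(y,z),y,z],1)
        rv=R.from_matrix(M[:3,:3].T@W).as_rotvec(degrees=True)
    print("shift",sh.round(4),"turn",rv.round(2))
E
python3 - <<'E'
from h import *
import pickle
D=pickle.load(open("d0.pkl","rb"))
s=D["scene"];t=D["top"];P=pts(s);Q=pts(t)
c=ray(t,296.4,184.2,.031);b=ray(t,306,171.6,.031);e=ray(t,340,220,.040)
print("corner",c,"ball",b,"end",e, "yaw",np.degrees(np.arctan2(*(c-e)[1::-1])))
hsv=cv2.cvtColor(t["img"],cv2.COLOR_RGB2HSV); sub=np.zeros(hsv.shape[:2],np.uint8)
m=cv2.inRange(hsv,(5,170,100),(14,255,255)); m[:180]=0;m[225:]=0;m[:,:300]=0;m[:,350:]=0
v,u=np.nonzero(m); print("handle",len(u),u.mean(),v.mean(),cv2.minAreaRect(np.stack([u,v],1).astype(np.float32)), ray(t,u.mean(),v.mean(),.041))
# lid plane
L=P[140:172,240:288].reshape(-1,3); L=L[(L[:,2]>.1)&(L[:,1]<.3)]
m0=L.mean(0); n=np.linalg.svd(L-m0)[2][2]; print("lid",len(L),m0,n)
Z=P[110:260,200:340].reshape(-1,3); E=Z[(Z[:,2]>.238)&(Z[:,2]<.3)&(Z[:,1]<.35)&(Z[:,0]<.7)]
print(E.round(3).tolist()[:40])
for v in range(138,172,6):
    r=P[v,220:310]; k=(r[:,1]<.3)&(r[:,2]>.1); print(r[k][0].round(3),r[k][-1].round(3))
E
```

```text
corner [ 0.57905442 -0.10970136  0.031     ] ball [ 0.62130223 -0.14309504  0.031     ] end [ 0.45509566 -0.24755364  0.04      ] yaw 48.03766726915221
handle 47 327.531914893617 211.72340425531914 ((327.6941833496094, 211.6375732421875), (30.22690200805664, 3.366100549697876), 35.311214447021484) [ 0.48307925 -0.20790963  0.041     ]
lid 1533 [0.57929254 0.23850969 0.16921165] [-0.13079505 -0.29611459 -0.94615475]
[[0.581, 0.249, 0.289], [0.584, 0.249, 0.289], [0.575, 0.245, 0.288], [0.579, 0.245, 0.287], [0.58, 0.239, 0.288], [0.586, 0.245, 0.286], [0.581, 0.267, 0.278], [0.581, 0.259, 0.28], [0.576, 0.238, 0.286], [0.575, 0.229, 0.288], [0.581, 0.235, 0.286], [0.582, 0.268, 0.275], [0.584, 0.265, 0.275], [0.576, 0.24, 0.282], [0.578, 0.236, 0.283], [0.578, 0.228, 0.284], [0.584, 0.234, 0.282], [0.583, 0.272, 0.27], [0.586, 0.27, 0.27], [0.586, 0.261, 0.272], [0.574, 0.227, 0.282], [0.576, 0.225, 0.282], [0.584, 0.233, 0.279], [0.58, 0.264, 0.269], [0.585, 0.268, 0.267], [0.59, 0.27, 0.267], [0.575, 0.229, 0.278], [0.578, 0.227, 0.278], [0.582, 0.229, 0.277], [0.582, 0.27, 0.264], [0.584, 0.266, 0.265], [0.588, 0.267, 0.264], [0.575, 0.231, 0.274], [0.579, 0.23, 0.274], [0.579, 0.222, 0.276], [0.584, 0.274, 0.26], [0.584, 0.265, 0.262], [0.591, 0.272, 0.259], [0.573, 0.225, 0.272], [0.577, 0.227, 0.271]]
[0.552 0.262 0.228] [0.68  0.222 0.222]
[0.481 0.267 0.216] [0.686 0.234 0.196]
[0.479 0.263 0.196] [0.686 0.234 0.175]
[0.481 0.272 0.172] [0.681 0.233 0.154]
[0.482 0.266 0.153] [0.681 0.233 0.132]
[0.485 0.278 0.127] [0.679 0.228 0.112]
```

```bash
python3 -c "
from h import *
go([.48,-.20,.26],-41)"
```

```text
shift [-0.5201 -0.5819 -0.0038] turn [-8.0000e-02  7.0000e-02  1.0918e+02]
```

Call:
servo_tool --series "-1 -0.01 -0.01 -0.03 0 0 5;-1 -0.04 -0.04 -0.05 0 0 12;-1 -0.06 -0.07 -0.06 0 0 18;-1 -0.09 -0.10 -0.06 0 0 24;-1 -0.11 -0.125 -0.06 0 0 30;-1 -0.135 -0.15 -0.06 0 0 36;-1 -0.16 -0.18 -0.06 0 0 42;-1 -0.185 -0.205 -0.06 0 0 48;-1 -0.21 -0.235 -0.06 0 0 54;-1 -0.235 -0.26 -0.06 0 0 60;-1 -0.26 -0.29 -0.06 0 0 66;-1 -0.285 -0.315 -0.06 0 0 73"

```text
time_s: 1.1
eef_pos: [0.361, 0.1336, 0.3162]
eef_rot: [0.0, 0.738, 0.675, -0.0]
wrist_force: [1.4, 0.7, 0.0]
opening: 1.0
grasp_force: 0.0
```

```bash
python3 -c "
from h import *
c=cam('wrist');save(c,'w1.png')
print(c['T_tool_cam'],c['f']);go([.48,-.20,.24],-41)"
```

```text
[[-6.63104764e-04 -9.60021473e-01 -2.79925581e-01  7.18769832e-02]
 [ 9.99999549e-01 -4.46107555e-04 -8.38907366e-04 -8.66745709e-04]
 [ 6.80492168e-04 -2.79926011e-01  9.60021336e-01 -1.18185999e-01]
 [ 0.00000000e+00  0.00000000e+00  0.00000000e+00  1.00000000e+00]] 362.4768491679155
shift [-0.3147  0.1493  0.0777] turn [ 0.17  0.19 35.13]
```

Call:
servo_tool --series "-1 -0.03 0.015 0.01 0 0 5;-1 -0.065 0.03 0.02 0 0 10;-1 -0.10 0.045 0.03 0 0 15;-1 -0.135 0.065 0.04 0 0 20;-1 -0.17 0.08 0.05 0 0 25;-1 -0.205 0.10 0.06 0 0 30;-1 -0.24 0.115 0.07 0 0 35;-1 -0.275 0.13 0.075 0 0 35;-1 -0.30 0.145 0.078 0 0 35;-1 -0.315 0.149 0.078 0 0 35;-1 -0.315 0.149 0.078 0 0 35"

```text
time_s: 2.07
eef_pos: [0.4834, -0.1934, 0.2376]
eef_rot: [-0.0, 0.906, 0.423, -0.0]
wrist_force: [0.6, 0.0, 0.4]
opening: 1.002
grasp_force: 0.0
```

```bash
python3 -c "
from h import *
import pickle
c=cam('wrist');save(c,'w2.png');pickle.dump(c,open('w2.pkl','wb'))
print(ctrl.get_obs()['eef_pos'])"
```

```text
[ 0.4829562  -0.19149869  0.23771821]
```

View pics/w2.png

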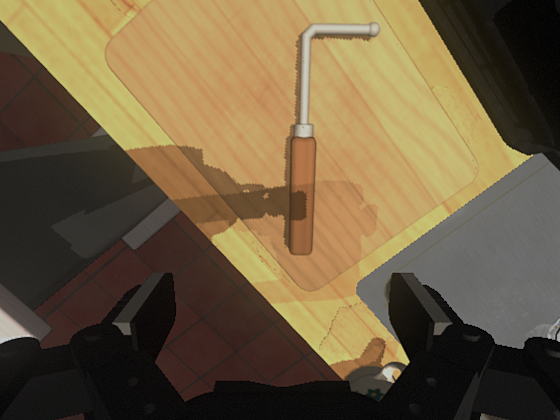

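The wrist view shows the rod clearly: corner at (307,32), ball at (374,29), ferrule at (304,131) and handle end at (301,253).

```bash
python3 - <<'E'
from h import *
import pickle
c=pickle.load(open('w2.pkl','rb'))
k=ray(c,306.5,32,.031);b=ray(c,374,29.5,.031);s=ray(c,303.5,125,.031);h1=ray(c,303.5,138,.043);h2=ray(c,300.5,240,.043)
yw=lambda a:np.degrees(np.arctan2(a[1],a[0]))
print(k,b,yw(k-s),yw(b-k)+90,yw(h1-h2),yw(k-h2),np.linalg.norm(b-k),np.linalg.norm((k-h2)[:2]))
y=np.radians(yw((k-h2)[:2])); O=k[:2]-.11*np.array([np.cos(y),np.sin(y)])
print("O",O,np.degrees(y), "ferrule-based", h1[:2]-.025*np.array([np.cos(y),np.sin(y)]))
go([*O,.12],np.degrees(y)-90)
E
```

```text
[ 0.58065672 -0.10636317  0.031     ] [ 0.6238641  -0.14021173  0.031     ] 49.07459122118997 51.924941521749794 49.25904067454028 49.061570315063655 0.054887177555249286 0.1761723732134472
O [ 0.50857948 -0.18945873] 49.061570315063655 ferrule-based [ 0.50903374 -0.18844989]
shift [0.018  0.0185 0.1177] turn [-0.1   0.    1.03]
```

Call:
servo_tool --series "-1 0.01 0.01 0.03 0 0 0.8;-1 0.018 0.0185 0.065 0 0 0.8;-1 0.018 0.0185 0.10 0 0 0.8;-1 0.018 0.0185 0.13 0 0 0.8;-1 0.018 0.0185 0.155 0 0 0.8;-1 0.018 0.0185 0.17 0 0 0.8;-1 0.018 0.0185 0.18 0 0 0.8;-1 0.018 0.0185 0.186 0 0 0.8;-1 0.018 0.0185 0.189 0 0 0.8;-1 0.018 0.0185 0.189 0 0 0.8;-1 0.018 0.0185 0.189 0 0 0.8"

```text
time_s: 3.03
eef_pos: [0.5097, -0.1891, 0.0504]
eef_rot: [0.001, 0.909, 0.418, 0.001]
wrist_force: [0.0, 0.4, 0.2]
opening: 0.999
grasp_force: 0.0
```

Call:
servo_tool --series "0 0 0 0 0 0 0;0.3 0 0 0 0 0 0;1 0 0 0 0 0 0;1 0 0 0 0 0 0;1 0 0 0 0 0 0;1 0 0 0 0 0 0;1 0 0 0 0 0 0;1 0 0 0 0 0 0"

```text
time_s: 3.7
eef_pos: [0.5094, -0.1893, 0.0498]
eef_rot: [0.0, 0.909, 0.418, 0.0]
wrist_force: [-1.1, -0.6, 6.1]
opening: 0.238
grasp_force: 59.6
```

```bash
python3 -c "
from h import *
go([.51,.13,.42],-8.7)"
```

```text
shift [ 0.2428 -0.207  -0.3704] turn [ 6.000e-02  1.000e-02 -3.192e+01]
```

Call:
servo_tool --series "1 0 0 -0.01 0 0 0;1 0 0 -0.03 0 0 0;1 0 0 -0.06 0 0 0;1 0 0 -0.10 0 0 0;1 0.02 -0.017 -0.13 0 0 -3;1 0.045 -0.038 -0.16 0 0 -8;1 0.07 -0.06 -0.19 0 0 -13;1 0.09 -0.077 -0.22 0 0 -18;1 0.11 -0.094 -0.25 0 0 -23;1 0.13 -0.11 -0.28 0 0 -27;1 0.15 -0.128 -0.31 0 0 -30;1 0.17 -0.145 -0.335 0 0 -32"

```text
time_s: 4.7
eef_pos: [0.5088, 0.036, 0.3869]
eef_rot: [0.0, 0.757, 0.653, 0.0]
wrist_force: [1.8, -0.4, -1.8]
opening: 0.245
grasp_force: 59.0
```

```bash
python3 -c "
from h import *
go([.51,.13,.42],-8.7)"
```

```text
shift [ 0.0931 -0.0126 -0.0331] turn [ 0.06 -0.    0.25]
```

Call:
servo_tool --series "1 0.025 -0.005 -0.01 0 0 0;1 0.05 -0.01 -0.02 0 0 0;1 0.075 -0.0126 -0.03 0 0 0;1 0.093 -0.0126 -0.033 0 0 0;1 0.093 -0.0126 -0.033 0 0 0;1 0.093 -0.0126 -0.033 0 0 0"

```text
time_s: 5.2
eef_pos: [0.5104, 0.1291, 0.4172]
eef_rot: [-0.0, 0.758, 0.653, -0.0]
wrist_force: [0.6, -0.0, -1.7]
opening: 0.242
grasp_force: 59.0
```

```bash
python3 -c "
from h import *
import pickle
c=cam('wrist');save(c,'w3.png');pickle.dump(c,open('w3.pkl','wb'))
print(ctrl.get_obs()['eef_pos'])"
```

```text
[0.51047841 0.12827    0.41678489]
```

View pics/w3.png

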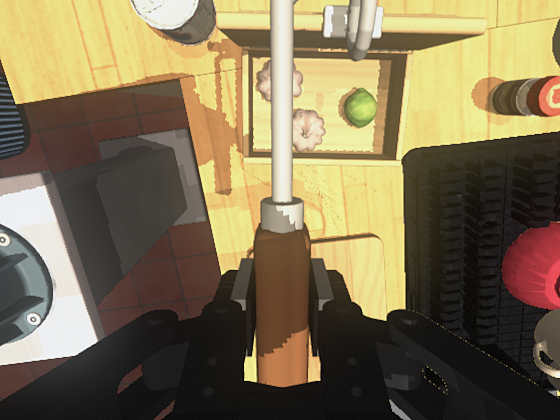

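The wrist view shows the bin opening from (246,50) to (405,160), nearly square to the tool. The lid edge runs along row 25–40, with the eye mount at (352,22) and the ring, edge-on, at (360,30). The shaft is at column 283.

```bash
python3 - <<'E'
from h import *
import pickle
c=pickle.load(open('w3.pkl','rb'));P=pts(c)
yw=lambda a:np.degrees(np.arctan2(a[1],a[0]))
# ring pts
S=P[0:75,325:395].reshape(-1,3); r=S[(S[:,2]>.236)&(S[:,2]<.32)]
print("ring",len(r),r.min(0),r.max(0),r.mean(0),np.median(r,0))
rt=r[r[:,2]>.268]; print("ringtop",len(rt),rt.mean(0),rt.max(0))
L=P[0:60,225:480].reshape(-1,3); l=L[(L[:,2]>.20)&(L[:,2]<.238)]
print("lidtop",len(l),l.min(0),l.max(0),l.mean(0)); rect=cv2.minAreaRect((l[:,:2]*1000).astype(np.float32)); print(rect)
for u,v in [(244,157),(397,160),(300,158),(380,160)]: 
    print(P[v,u].round(4), ray(c,u,v,.08).round(4))
f=[ray(c,u,v,.08) for u,v in [(244,161),(397,163)]]; print("front yaw",yw(f[1]-f[0]),P[150:168,330,2].round(3))
for v in range(5,60,6): print(v,[tuple(P[v,u].round(3)) for u in (300,420,450)])
E
```

```text
ring 2393 [0.55938451 0.22263821 0.23600345] [0.60311908 0.266047   0.2934135 ] [0.57711127 0.24640668 0.25868967] [0.57645765 0.24743649 0.24596126]
ringtop 944 [0.5777052  0.2386823  0.28544256] [0.58561583 0.25465615 0.2934135 ]
lidtop 4907 [0.4819162  0.23005132 0.20014632] [0.67894582 0.27964442 0.23799619] [0.58610327 0.25113672 0.22828254]
((581.368408203125, 253.20474243164062), (23.80126190185547, 199.97360229492188), 80.21429443359375)
[0.4637 0.147  0.08  ] [0.4637 0.147  0.08  ]
[0.6533 0.1147 0.079 ] [0.653  0.1148 0.08  ]
[0.533  0.135  0.0773] [0.5329 0.1354 0.08  ]
[0.632  0.1179 0.0796] [0.6319 0.118  0.08  ]
front yaw -9.272390376197105 [0.016 0.014 0.015 0.022 0.032 0.043 0.052 0.063 0.073 0.079 0.079 0.082
 0.079 0.081 0.08  0.001 0.001 0.001]
5 [(np.float64(0.562), np.float64(0.323), np.float64(0.001)), (np.float64(0.718), np.float64(0.3), np.float64(0.002)), (np.float64(0.758), np.float64(0.294), np.float64(-0.0))]
11 [(np.float64(0.561), np.float64(0.316), np.float64(0.001)), (np.float64(0.717), np.float64(0.292), np.float64(0.003)), (np.float64(0.758), np.floa
[... 774 characters left out ...]
6), np.float64(0.257), np.float64(0.157)), (np.float64(0.651), np.float64(0.238), np.float64(0.179)), (np.float64(0.675), np.float64(0.233), np.float64(0.184))]
47 [(np.float64(0.549), np.float64(0.26), np.float64(0.098)), (np.float64(0.67), np.float64(0.237), np.float64(0.127)), (np.float64(0.756), np.float64(0.243), np.float64(0.001))]
53 [(np.float64(0.55), np.float64(0.258), np.float64(0.062)), (np.float64(0.716), np.float64(0.241), np.float64(-0.0)), (np.float64(0.756), np.float64(0.235), np.float64(0.001))]
59 [(np.float64(0.553), np.float64(0.257), np.float64(0.013)), (np.float64(0.717), np.float64(0.234), np.float64(-0.002)), (np.float64(0.756), np.float64(0.228), np.float64(0.001))]
```

```bash
python3 - <<'E'
from h import *
import pickle
c=pickle.load(open('w3.pkl','rb'));P=pts(c);M=T(ctrl.get_obs())
for v in (5,40,100,160,190):
    row=P[v,272:295]; k=row[row[:,2]>.37]; q=(k-M[:3,3])@M[:3,:3]; print(v,len(k),q.mean(0).round(4),q[:,2].min().round(4))
u=np.array([.16,.987,0]);u/=np.linalg.norm(u);w=np.array([u[1],-u[0],0])
eye=np.array([.579,.249,.262]);G=eye-.110*u-.028*w+[0,0,.019]
print(G,G-.085*w); go(G-.085*w,-9.3)
E
```

```text
5 22 [ 0.1044 -0.001   0.0141] 0.0128
40 21 [ 0.0939 -0.0012  0.0137] 0.0121
100 21 [ 0.0747 -0.0012  0.0137] 0.0121
160 21 [ 0.0538 -0.0012  0.0141] 0.0123
190 20 [ 0.0426 -0.0013  0.0139] 0.0128
[0.53375877 0.14489798 0.281     ] [0.44985408 0.15849955 0.281     ]
shift [ 0.021  -0.0643  0.1359] turn [-0.08  0.04  0.73]
```

Call:
servo_tool --series "1 0.005 -0.02 0 0 0 0.7;1 0.01 -0.045 0 0 0 0.7;1 0.021 -0.064 0.015 0 0 0.7;1 0.021 -0.064 0.04 0 0 0.7;1 0.021 -0.064 0.07 0 0 0.7;1 0.021 -0.064 0.10 0 0 0.7;1 0.021 -0.064 0.12 0 0 0.7;1 0.021 -0.064 0.132 0 0 0.7;1 0.021 -0.064 0.136 0 0 0.7;1 0.021 -0.064 0.136 0 0 0.7;1 0.021 -0.064 0.136 0 0 0.7"

```text
time_s: 6.17
eef_pos: [0.4516, 0.1583, 0.2824]
eef_rot: [0.0, 0.762, 0.647, 0.001]
wrist_force: [0.5, 0.7, -0.9]
opening: 0.244
grasp_force: 59.2
```

```bash
python3 - <<'E'
from h import *
c=cam("scene");save(c,"s2.png");P=pts(c)
cv2.imwrite("pics/s2c.png",cv2.resize(c["img"][85:225,190:330,::-1],(600,600),interpolation=3))
u=np.array([.16,.987,0]);u/=np.linalg.norm(u);w=np.array([u[1],-u[0],0])
o=ctrl.get_obs();print(o["eef_pos"]);M=T(o);Ei=np.linalg.inv(np.array(c["E"]))
def pj(p):
    q=Ei[:3,:3]@p+Ei[:3,3]; return (q[:2]/q[2]*c["f"]+[c["cx"],c["cy"]]).round(1)
g=o["eef_pos"]-[0,0,.018]+.0012*w*0
print("pred corner",pj(g+.11*u),"ball",pj(g+.11*u+.0545*w),"eye",pj(np.array([.579,.249,.262])),"hole top/bot",pj(np.array([.579,.249,.281])),pj(np.array([.579,.249,.243])))
go(np.array([0.53376,0.1449,0.281]),-9.3)
E
```

```text
[0.45184653 0.15846849 0.2828591 ]
pred corner [229.1 130. ] ball [245.2 128.6] eye [261.7 128.1] hole top/bot [261.6 122.5] [261.8 133.7]
shift [-0.0001  0.083   0.0021] turn [ 0.14 -0.03 -0.04]
```

View pics/s2c.png

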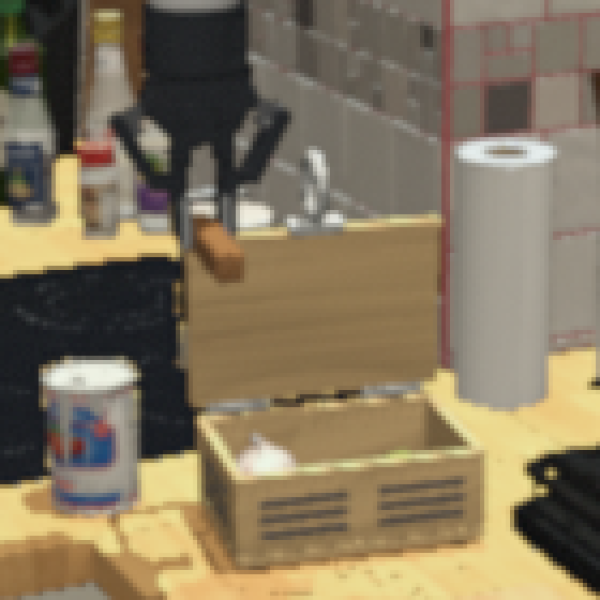

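The view shows the ring at scene pixel (263.5,127), close to the predicted (261.7,128), and the rod lined up behind the fingers. I'll insert the prong.

Call:
servo_tool --series "1 0 0.01 0.001 0 0 0;1 0 0.02 0.002 0 0 0;1 0 0.03 0.002 0 0 0;1 0 0.038 0.002 0 0 0;1 0 0.046 0.002 0 0 0;1 0 0.054 0.002 0 0 0;1 0 0.062 0.002 0 0 0;1 0 0.07 0.002 0 0 0;1 0 0.078 0.002 0 0 0;1 0 0.083 0.002 0 0 0;1 0 0.083 0.002 0 0 0;1 0 0.083 0.002 0 0 0"

```text
time_s: 7.22
eef_pos: [0.5329, 0.1452, 0.2791]
eef_rot: [-0.0, 0.762, 0.647, -0.0]
wrist_force: [0.2, -0.8, -1.9]
opening: 0.247
grasp_force: 59.2
```

```bash
python3 - <<'E'
from h import *
c=cam("scene")
a=cv2.resize(c["img"][100:160,225:305,::-1],(800,600),interpolation=3); cv2.imwrite("pics/s3c.png",a)
print(ctrl.get_obs()["wrist_force"])
E
```

```text
[-0.29212566 -0.57557733 -1.95466147]
```

View pics/s3c.png

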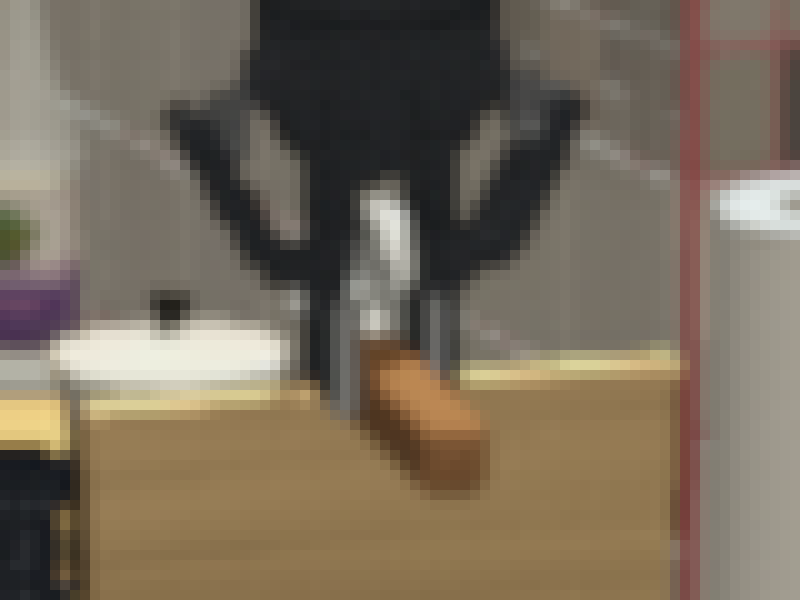

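```bash
python3 - <<'E'
import numpy as np
def tab(ph,z0,a0):
    for p in ph: print("%.2f: %.3f %.3f"%(p,-.177*np.cos(p)-a0,z0-(.086+.177*np.sin(p)+.018)))
p0=1.5
ph=p0-np.array([.02,.05,.09,.14,.2,.26,.32,.38,.44,.5,.56,.6]); tab(ph,.2791,-.0125)
print()
e=ph[-1]
ph2=e-np.array([.05,.1,.16,.22,.28,.34,.4,.46,.51,.56,.6,.63]);tab(ph2,.086+.018+.177*np.sin(e),-.177*np.cos(e))
E
```

```text
1.48: -0.004 -0.001
1.45: -0.009 -0.001
1.41: -0.016 0.000
1.36: -0.025 0.002
1.30: -0.035 0.005
1.24: -0.045 0.008
1.18: -0.055 0.011
1.12: -0.065 0.016
1.06: -0.074 0.021
1.00: -0.083 0.026
0.94: -0.092 0.032
0.90: -0.098 0.036

0.85: -0.007 0.006
0.80: -0.013 0.012
0.74: -0.021 0.019
0.68: -0.028 0.027
0.62: -0.034 0.036
0.56: -0.040 0.045
0.50: -0.045 0.054
0.44: -0.050 0.063
0.39: -0.054 0.071
0.34: -0.057 0.080
0.30: -0.059 0.086
0.27: -0.061 0.091
```

First a short pull, to confirm the prong engages.

Call:
servo_tool --series "1 -0.004 0 0 0 0 0;1 -0.009 0 0 0 0 0;1 -0.016 0 0 0 0 0;1 -0.022 0.0 0.001 0 0 0;1 -0.028 0.0 0.003 0 0 0;1 -0.035 0 0.005 0 0 0;1 -0.035 0 0.005 0 0 0"

```text
time_s: 7.85
eef_pos: [0.5269, 0.1093, 0.2739]
eef_rot: [0.0, 0.763, 0.647, -0.0]
wrist_force: [-0.0, -0.7, -1.8]
opening: 0.239
grasp_force: 59.2
```

```bash
python3 - <<'E'
from h import *
c=cam("scene");P=pts(c)
for uu in (242,288):
  for v in (142,150,158,166): print(uu,v,P[v,uu].round(3))
Z=P[110:140,245:285].reshape(-1,3); r=Z[(Z[:,2]>.24)&(Z[:,2]<.3)&(Z[:,1]<.35)&(Z[:,1]>.19)]
print(len(r),r.min(0),r.max(0),r.mean(0))
a=cv2.resize(c["img"][100:160,225:305,::-1],(800,600),interpolation=3); cv2.imwrite("pics/s4c.png",a)
print(ctrl.get_obs()["wrist_force"])
E
```

```text
242 142 [0.504 0.243 0.226]
242 150 [0.503 0.244 0.198]
242 158 [0.505 0.252 0.168]
242 166 [0.504 0.25  0.14 ]
288 142 [0.659 0.212 0.213]
288 150 [0.662 0.217 0.183]
288 158 [0.668 0.229 0.15 ]
288 166 [0.673 0.238 0.117]
62 [0.53905878 0.19172388 0.24188636] [0.58893526 0.25242663 0.28644465] [0.57308271 0.21207621 0.26246284]
[ 0.3685065  -0.37968904 -1.66936415]
```

View pics/s4c.png

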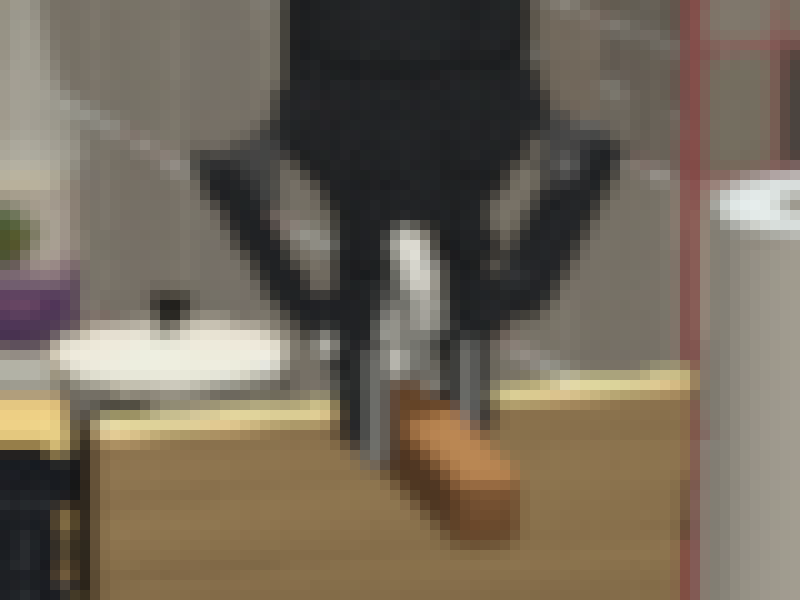

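The lid's top edge has moved forward about 20 mm and the ring is still on the prong. I'll continue along the arc.

Call:
servo_tool --series "1 -0.007 0 0.002 0 0 0;1 -0.014 0 0.004 0 0 0;1 -0.023 0 0.008 0 0 0;1 -0.033 0 0.013 0 0 0;1 -0.042 0 0.018 0 0 0;1 -0.052 0 0.024 0 0 0;1 -0.061 0 0.030 0 0 0;1 -0.069 0 0.036 0 0 0;1 -0.076 0 0.043 0 0 0;1 -0.084 0 0.050 0 0 0;1 -0.091 0 0.058 0 0 0;1 -0.097 0 0.067 0 0 0"

```text
time_s: 8.9
eef_pos: [0.5115, 0.014, 0.2067]
eef_rot: [0.0, 0.762, 0.647, 0.0]
wrist_force: [-1.3, 0.1, 0.0]
opening: 0.24
grasp_force: 59.4
```

```bash
python3 - <<'E'
from h import *
o=ctrl.get_obs();p=np.array(o["eef_pos"]);H=np.array([.581,.263,.086]);u=np.array([.16,.987,0]);w=np.array([.987,-.16,0])
d=p+.11*u+.028*w-[0,0,.018]-H; print(d@u,d@w,d[2],np.hypot(d@u,d[2]),np.arctan2(d[2],-(d@u)))
c=cam("scene");P=pts(c)
L=P[100:215,225:310].reshape(-1,3); cv2.imwrite("pics/s5.png",cv2.resize(c["img"][100:240,190:330,::-1],(600,600),interpolation=3))
L=L[(L[:,2]>.1)&(L[:,2]<.25)&(L[:,1]<.3)]-H
import math
a=L@u;b=L@w;z=L[:,2];k=(abs(b)>.07)&(abs(b)<.1)&(a>-.15)&(a<0)
print(k.sum(),np.percentile(np.arctan2(z[k],-a[k]),[10,50,90]), np.median(np.arctan2(z[k],-a[k])))
E
```

```text
-0.1468755313016623 -0.0008179806556053152 0.1027029054765331 0.17922139517498262 0.6102233010931173
281 [0.51040012 0.6191783  0.68431525] 0.6191783027065407
```

Call:
servo_tool --series "1 -0.004 0 0.008 0 0 0;1 -0.008 0 0.017 0 0 0;1 -0.012 0 0.026 0 0 0;1 -0.016 0 0.035 0 0 0;1 -0.020 0 0.044 0 0 0;1 -0.023 0 0.052 0 0 0;1 -0.025 0 0.060 0 0 0;1 -0.027 0 0.067 0 0 0;1 -0.028 0 0.074 0 0 0;1 -0.029 0 0.080 0 0 0;1 -0.030 0 0.085 0 0 0;1 -0.030 0 0.090 0 0 0"

```text
time_s: 9.95
eef_pos: [0.5066, -0.0148, 0.1168]
eef_rot: [0.0, 0.762, 0.647, -0.0]
wrist_force: [-0.9, -1.4, -0.8]
opening: 0.238
grasp_force: 59.3
```

Call:
servo_tool --series "1 0 0 0.003 0 0 0;1 0 0 0.006 0 0 0;1 0 0 0.009 0 0 0;1 0 0 0.012 0 0 0;1 0 0 0.014 0 0 0;1 0 0 0.016 0 0 0;1 0 0 0.018 0 0 0;1 0 0 0.018 0 0 0"

```text
time_s: 10.62
eef_pos: [0.5065, -0.0145, 0.0989]
eef_rot: [-0.0, 0.762, 0.647, -0.0]
wrist_force: [0.2, -0.2, -1.4]
opening: 0.237
grasp_force: 59.3
```

```bash
cat > st.py <<'E'
from h import *
o=ctrl.get_obs();p=np.array(o["eef_pos"]);H=np.array([.581,.263,.086]);u=np.array([.16,.987,0]);w=np.array([.987,-.16,0])
d=p+.11*u+.028*w-[0,0,.018]-H; print(d@u,d@w,d[2],o["wrist_force"],o["time_s"])
c=cam("scene");P=pts(c)
L=P[100:215,225:310].reshape(-1,3)-H
a=L@u;b=L@w;z=L[:,2]
k=(abs(b)<.095)&(a>-.135)&(a<-.02)&(z>-.04)&(z<.15)
A=np.stack([a[k],b[k],np.ones(k.sum())],1)
m=np.ones(k.sum(),bool)
for _ in range(6):
    s=np.linalg.lstsq(A[m],z[k][m],rcond=None)[0]; e=abs(z[k]-A@s); m=e<max(.004,np.median(e)*2)
print(k.sum(),m.sum(),"lid top plane slope,b,z@hinge",s, "z at a=-.13",s[2]-s[0]*.13)
E
python3 st.py
```

```text
-0.17587023734734 -0.0011468568258338795 -0.005052097487464338 [ 0.23047508 -0.19709511 -1.38843922] 10.6167
255 202 lid top plane slope,b,z@hinge [-0.05000911  0.00337883  0.00481722] z at a=-.13 0.0113184023678786
```

Call:
servo_tool --series "1 0 0 0.002 0 0 0;1 0 0 0.004 0 0 0;1 0 0 0.006 0 0 0;1 0 0 0.008 0 0 0;1 0 0 0.009 0 0 0;1 0 0 0.01 0 0 0;1 0 0 0.011 0 0 0;1 0 0 0.011 0 0 0"

```text
time_s: 11.33
eef_pos: [0.5068, -0.0147, 0.0885]
eef_rot: [0.0, 0.762, 0.647, 0.0]
wrist_force: [-1.2, -0.3, 2.9]
opening: 0.241
grasp_force: 59.9
```

```bash
python3 st.py
```

```text
-0.17595401310904096 -0.000838419319057957 -0.015483698950846128 [-1.17224377 -0.25727036  2.92122568] 11.3333
290 255 lid top plane slope,b,z@hinge [9.32877063e-03 3.39841408e-05 5.80951890e-03] z at a=-.13 0.004596778714927606
```

Call:
servo_tool --series "1 0 0 0.001 0 0 0;1 0 0 0.002 0 0 0;1 0 0 0.003 0 0 0;1 0 0 0.003 0 0 0;1 0 0 0.003 0 0 0"

```text
time_s: 11.8
eef_pos: [0.5066, -0.0148, 0.0853]
eef_rot: [0.0, 0.762, 0.647, -0.0]
wrist_force: [-1.7, -2.5, 3.8]
opening: 0.242
grasp_force: 60.0
```

```bash
python3 st.py
```

```text
-0.17614763361588232 -0.00102286565361313 -0.018726376162067793 [-1.69098316 -2.45169421  3.75964671] 11.8
313 266 lid top plane slope,b,z@hinge [0.00897149 0.0016951  0.00579925] z at a=-.13 0.004632950730605996
```

Call:
servo_tool --series "1 0 0 -0.003 0 0 0;1 0 0 -0.007 0 0 0;1 0 0 -0.011 0 0 0;1 0 0 -0.014 0 0 0;1 0 0 -0.015 0 0 0;1 0 -0.005 -0.015 0 0 0;1 0 -0.015 -0.015 0 0 0;1 0 -0.027 -0.015 0 0 0;1 0 -0.04 -0.015 0 0 0;1 0 -0.055 -0.015 0 0 0;1 0 -0.07 -0.015 0 0 0;1 0 -0.085 -0.015 0 0 0"

```text
time_s: 12.85
eef_pos: [0.4208, -0.0004, 0.0998]
eef_rot: [-0.001, 0.762, 0.647, -0.0]
wrist_force: [0.3, -0.0, -1.9]
opening: 0.242
grasp_force: 59.2
```

```bash
python3 st.py; python3 -c "
from h import *
c=cam('wrist');save(c,'w6.png');P=pts(c);M=T(ctrl.get_obs())
for v in (5,40,100,160,190):
    row=P[v,265:302]; q=(row-M[:3,3])@M[:3,:3]; q=q[(q[:,2]<.03)]; print(v,len(q),q.mean(0).round(4),q[:,2].min().round(4))
"
```

```text
-0.17559441708560566 -0.08803064840822838 -0.004209950183573674 [ 0.30374992 -0.03744413 -1.90260932] 12.85
353 291 lid top plane slope,b,z@hinge [-0.01135045 -0.00918682  0.00469404] z at a=-.13 0.006169600020669155
5 24 [ 0.1032 -0.0029  0.0123] 0.0107
40 24 [ 0.0929 -0.0029  0.0125] 0.0105
100 22 [ 0.0741 -0.0029  0.013 ] 0.0118
160 22 [ 0.0533 -0.0029  0.0135] 0.0118
190 22 [ 0.0435 -0.0028  0.0079] -0.1178
```

```bash
python3 -c "
from h import *
go([.50,.10,.36],-9.3)"
```

```text
shift [ 0.1117  0.0625 -0.2608] turn [-0.2  -0.03 -0.  ]
```

Call:
servo_tool --series "1 0 0 -0.02 0 0 0;1 0 0 -0.05 0 0 0;1 0 0 -0.09 0 0 0;1 0 0 -0.13 0 0 0;1 0.01 0.01 -0.17 0 0 0;1 0.03 0.02 -0.2 0 0 0;1 0.06 0.035 -0.225 0 0 0;1 0.09 0.05 -0.245 0 0 0;1 0.11 0.0625 -0.26 0 0 0;1 0.11 0.0625 -0.26 0 0 0;1 0.11 0.0625 -0.26 0 0 0"

```text
time_s: 13.87
eef_pos: [0.5029, 0.0984, 0.3607]
eef_rot: [0.0, 0.762, 0.648, 0.0]
wrist_force: [-0.7, -0.7, -2.7]
opening: 0.24
grasp_force: 59.4
```

```bash
python3 - <<'E'
from h import *
c=cam('wrist');save(c,'w7.png');P=pts(c)
H=np.array([.581,.263,.086]);u=np.array([.16,.987,0]);w=np.array([.987,-.16,0])
L=P.reshape(-1,3)-H;a=L@u;b=L@w;z=L[:,2]
for lo,hi in [(-.14,-.12),(-.12,-.1),(-.1,-.08),(-.08,-.06),(-.06,-.04),(-.04,-.02)]:
    k=(a>lo)&(a<hi)&(abs(b)<.09)&(z<.05)&(z>-.05); print(lo,k.sum(),np.median(z[k]) if k.any() else 0)
k=(z<-.07)&(z>-.1)&(b>-.3)&(b<-.12)&(a>-.2)&(a<0);print("worktop",k.sum(),np.median(z[k]))
k=(z<-.07)&(z>-.1)&(a>-.26)&(a<-.2)&(abs(b)<.1);print("worktop front",k.sum(),np.median(z[k]))
E
```

```text
-0.14 2858 0.0069114119379583006
-0.12 3056 0.00941652633577969
-0.1 3254 0.006680190325022428
-0.08 3414 0.006641976324850474
-0.06 3656 0.006979374915349779
-0.04 3541 0.00847609960781795
worktop 12206 -0.08547453689458356
worktop front 4429 -0.08540701207805654
```

View pics/w7.png

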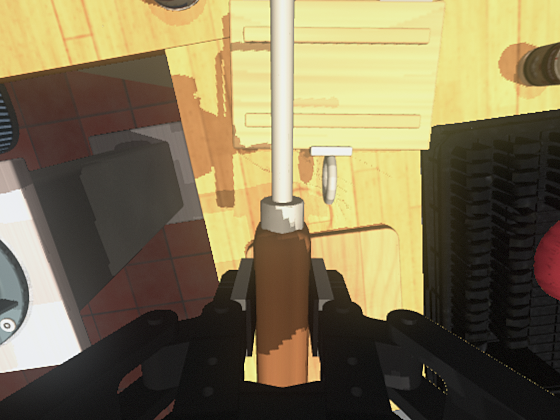

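The view shows the lid flat on the bin, with the eye at (330,175). Its top measures 6.6–7.0 mm above hinge height at both front and back, so it is shut. Next I'll take the rod back.

```bash
python3 -c "
from h import *
go([.5094,-.1893,.15],-40.6)"
```

```text
shift [-0.282   0.0537  0.2097] turn [-0.06  0.05 31.34]
```

Call:
servo_tool --series "1 -0.02 0.004 0 0 0 3;1 -0.05 0.01 0 0 0 8;1 -0.08 0.016 0 0 0 14;1 -0.115 0.022 0.01 0 0 20;1 -0.15 0.028 0.03 0 0 26;1 -0.185 0.035 0.06 0 0 31.3;1 -0.215 0.041 0.09 0 0 31.3;1 -0.245 0.047 0.12 0 0 31.3;1 -0.27 0.052 0.15 0 0 31.3;1 -0.282 0.0537 0.18 0 0 31.3;1 -0.282 0.0537 0.2 0 0 31.3;1 -0.282 0.0537 0.21 0 0 31.3"

```text
time_s: 14.92
eef_pos: [0.5057, -0.1896, 0.1455]
eef_rot: [-0.003, 0.909, 0.416, -0.002]
wrist_force: [-1.5, 0.3, -1.7]
opening: 0.241
grasp_force: 59.3
```

```bash
python3 -c "
from h import *
go([.5094,-.1893,.0508],-40.6)"
```

```text
shift [0.0028 0.0034 0.0947] turn [-0.46  0.08 -0.23]
```

Call:
servo_tool --series "1 0.002 0.001 0.02 0 -1 0;1 0.002 0.001 0.045 0 -1 0;1 0.002 0.001 0.065 0 -1 0;1 0.002 0.001 0.08 0 -1 0;1 0.002 0.001 0.087 0 -1 0;1 0.002 0.001 0.091 0 -1 0;1 0.002 0.001 0.093 0 -1 0;1 0.002 0.001 0.093 0 -1 0;1 0.002 0.001 0.093 0 -1 0"

```text
time_s: 15.67
eef_pos: [0.5122, -0.1889, 0.0584]
eef_rot: [0.004, 0.909, 0.418, -0.007]
wrist_force: [0.1, 0.6, -1.6]
opening: 0.242
grasp_force: 59.4
```

Call:
servo_tool --series "1 0 0 0.003 0 0 0;1 0 0 0.005 0 0 0;1 0 0 0.006 0 0 0;1 0 0 0.007 0 0 0;1 0 0 0.007 0 0 0"

```text
time_s: 16.08
eef_pos: [0.5116, -0.1886, 0.0503]
eef_rot: [0.004, 0.909, 0.418, -0.008]
wrist_force: [-0.5, 0.7, -0.3]
opening: 0.24
grasp_force: 59.5
```

Call:
servo_tool --series "1 0 0 0.001 0 0 0;0.3 0 0 0.001 0 0 0;0.1 0 0 0.001 0 0 0;-0.3 0 0 0 0 0 0;-1 0 0 0 0 0 0;-1 0 0 0 0 0 0;-1 0 0 0 0 0 0;-1 0 0 0 0 0 0;-1 0 0 -0.015 0 0 0;-1 0 0 -0.04 0 0 0;-1 0 0 -0.08 0 0 0;-1 0 0 -0.12 0 0 0"

```text
time_s: 17.08
eef_pos: [0.5117, -0.1864, 0.1703]
eef_rot: [0.002, 0.909, 0.418, -0.009]
wrist_force: [1.1, -0.6, 0.4]
opening: 0.998
grasp_force: 0.0
```

Call:
servo_tool --series "-1 -0.01 0 -0.04 0 0 0;-1 -0.02 0 -0.07 0 0 0;-1 -0.02 0 -0.09 0 0 0;-1 -0.02 0 -0.09 0 0 0;-1 -0.02 0 -0.09 0 0 0"

```text
time_s: 17.5
eef_pos: [0.5014, -0.2015, 0.262]
eef_rot: [0.005, 0.909, 0.418, -0.007]
wrist_force: [0.2, 0.6, 0.1]
opening: 0.999
grasp_force: 0.0
```

```bash
python3 - <<'E'
from h import *
c=cam('wrist');save(c,'w8.png');P=pts(c)
s=cam('scene');im=cv2.resize(s["img"][100:350,170:390,::-1],(440,500),interpolation=3)
cv2.imwrite("pics/fin.png",np.hstack([cv2.resize(c["img"][:,:,::-1],(360,270)),cv2.resize(im,(238,270))]))
E
```

```text
(no output)
```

View pics/fin.png

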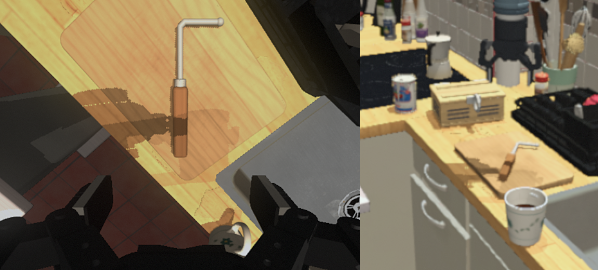

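The final picture shows the rod flat on the board in its original place, prong the same way round. The lid is shut, and the mug and tin have not moved.

```bash
python3 -c "
from bench import ctrl
print(ctrl.hand_in())"
```

```text
the job is handed in; nothing more can be done
None
```

I closed the lid fully with the prong in the eye, unhooked, and laid the rod back flat on the board, same side up; the mug and tin were not moved, and the job was handed in at about 17.6 s.

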